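# Present the last bobbin above its pin at the reader station

## Robot

A 6-joint arm with a two-finger parallel gripper is mounted at the origin on the work surface. World frame = base frame: x ahead of the robot, y to its left, z up, the work surface at z = 0. Lengths are in m, angles in rad, forces in N, time in s.
With the tool pointing down it reaches from about 0.225 to 0.875 m from the base axis. Payload 3.4 kg.
Tool frame: the origin (TCP) lies between the finger pads; the fingertips stand 14 mm ahead of it and the grasp point (between the pads) lies 5 mm behind it; z points along the fingers, y is the line along which they close (so a half turn about z gives the same grasp; the last joint's range is limited). The gripper opens to 85 mm and grips with 20 to 120 N. Pads are 22 mm wide; open, the fingers measure 114 mm over their backs; the gripper's body (76 mm by 85 mm) begins 54 mm behind the grasp point. The pads swing forward as they close: fully open they stand 13 mm farther back than shut.
Start: joints at [-1.26, 0.276, 1.505, -0, 1.361, -0.121], TCP at [0.241, -0.522, 0.245] pointing down, gripper open.
Joint ranges: [-2.89, 2.89], [-0.75, 2.08], [0.22, 2.7], [-1.18, 4.32], [0.11, 2.71], [-2.7, 2.7]. Speed limits (rad/s): [2.57, 2.57, 3.14, 3.14, 3.14, 3.14].

## Interface

Orientations are given as [roll, pitch, yaw] about the fixed x, y, z axes, in that order (R = Rz(yaw) Ry(pitch) Rx(roll)).
In Python, from bench import manip gives the robot as it stands.
- The arm moves only by the shell command python3 -m jog 'ROWS'. ROWS is JSON, a list of rows, each a list of 7 numbers: the shift along the tool's x, y, z in mm, then the turn, a rotation vector about the tool's x, y, z in degrees, then the opening, from -1 (shut) to 1 (fully open). In form: [[tx, ty, tz, wx, wy, wz, fingers], ...]. A call has exactly 5 rows; each row is the pose to reach, as a shift and turn from the pose commanded when the call began, along the tool's axes at that moment; what a row does not reach only later rows make up. A row lasts 1/8 s, in which the tool goes at most 62.5 mm and 10.7 degrees, less where a joint would pass 70% of its speed; a pose out of reach is approached as far as the arm can. A call with a gripper value outside its range is refused whole. The fingers move at their own pace and stop on an object; the grip force is fixed at half the most. Time passes only in rows, so rows that repeat a pose let the fingers close, or fill a call up. It gives the time, the measured TCP pose, the force, the opening and the grip force at its end, in the units of the state.
- manip.state(): the state, without advancing time (a new reading comes with each control period).
- manip.camera(name): name is "scene" or "top"; returns a dict with "color" (480x640x3 uint8, red, green, blue), "fx", "fy", "cx", "cy" (pixels), "T" (4x4, takes a point from camera to world coordinates). Camera axes: x right, y up, looking along -z (the intrinsics and any distortion apply to the point x, -y, -z); pixel columns grow to the right and rows downward; lengths in m; the calibration is good to about 2 mm. A picture is of the moment at which its call begins. There is no depth.
- manip.finish_job(): hands the job in; it is judged then, once.
The state is a dict: "clock": time; "joint_pos": joint angles; "dq": joint speeds; "effort": joint torques, N m; "tool_pos": TCP position; "tcp_rot": TCP orientation; "wrist_force": force on the tool from outside, world axes, zero at the start; "torque": the same for the moment, N m; "opening": opening from 0.0 (shut) to 1.0 (fully open); "finger_force": force on a finger pad.
Only numpy, scipy, OpenCV 4.12 (cv2) and the standard library are available. Lean on these libraries where they do the work, as an engineer would, in place of code of your own. Each camera call takes 0.05 s, during which the arm holds its last target. There are 200 camera calls.

## Task

Push the sample crate along the rollers until it sits fully home against the station's end wall. Then pick up the flanged bobbin standing on the bench, lift it over the end wall and hold it upright and centred over the crate's one empty pin, hovering about 1 cm above the pin's tip so that the reader can see it: do not bump it on the station or crate and do not set it down. Finish while still holding it there motionless, with the crate still home and everything else on the bench left where it stands.

Things in the scene. Friction and masses are not known exactly. Their poses are not given: they have to be found in the camera images.
- station: Fixed roller track with a bay. Origin on the table (z 0) under the centre of the crate's home place; own +y runs back along the track, x across, z up; the crate travels to own -y. 13 free rollers, y -68 to 316, tops 50 high, slightly stiff: 2 to 4 N moves the crate, let go it stops. Guide rails y -85 to 345, inner faces x -79 and 79, tops 75 high; +y end open.
- stop (a point): Middle of the bay's grey end wall, on its stop face at station y -85, 85 above the table. The wall is 200 wide, 20 thick (station y -105 to -85) and 150 high, across the track's -y end; the crate's -y side rests on it when home. It stands between the bay and the bobbin.
- reader (a point): Lens of the black reader post, 165 above the table, beside the bay: post at station x -136 to -106, y 5 to 55, 185 high. Before it a grey cheek plate at x -106 to -92, y -85 to 85, 100 high.
- crate: Black open crate on the rollers, 150 (x) x 170 (y) x 55 high, floor 5, 0.4 to 0.9 kg; origin: centre of its underside, 50 above the table; axes parallel to the station's, so the wall to push is at its y +85. Three white flanged bobbins are fixed in it at (-37,-45), (37,-45), (-37,30), tops 96 above its underside; the pin at (37,30) is bare. Home: origin over the station's, within 6 along y.
- pin_tip (a point): Top of the crate's one bare steel pin: 12 diameter, its tip 45 above the crate's underside (95 above the table); x, y, z axes as the crate's.
- bobbin: The loose white flanged bobbin standing on the bench on the other side of the end wall (station -y side): tube 34 diameter with a 46 diameter, 4 thick flange at each end, 90 tall, bore 22 right through, 0.08 to 0.17 kg. Origin at the centre of its lower end, z along its axis. Grip the tube about 60 above its lower end. It shares three places with a cone and a plain tube.
- cone: bystander: smooth white yarn cone without flanges, standing, 105 tall, 58 diameter at the foot, 28 at the top; origin at the centre of its underside
- tube: bystander: plain short white tube without flanges, standing, 70 tall, 44 diameter; origin at the centre of its underside
- weight: bystander: brass weight with a knob, 54 tall, 40 diameter; origin at the centre of its underside
- jar: bystander: clear jar with a white cap, 85 tall, 60 diameter; origin at the centre of its underside
- tape: bystander: cardboard ring lying flat, 90 diameter, 24 tall; origin at the centre of its underside
- brush: bystander: hand brush lying on the bench; origin at the centre of its underside
- cup: bystander: white mug, 95 tall, 80 diameter; origin at the centre of its underside

How it is judged:
On the way, in this order (a step that is already met when the one before it is completed fails the run):
1. the crate is home against the end wall, the bobbin still standing on the bench (y of crate in the frame of station below 0.006 m and angle between crate's own z axis and vertical below 0.03 rad and height (world z) of bobbin below 0.01 m), for 0.2 s.
2. the bobbin is lifted higher than the end wall (height (world z) of bobbin above 0.15 m), for 0.05 s.
3. the lifted bobbin has come over the end wall into the bay, the crate still home (y of crate in the frame of station below 0.006 m and angle between crate's own z axis and vertical below 0.03 rad and height (world z) of bobbin above 0.09 m and y of bobbin in the frame of station between -0.06 and 0.1 m), for 0.1 s.
At the end, for the whole second after the job is handed in: The gripper still holds the bobbin, motionless and upright (within 7 degrees), its lower end 3 to 20 mm above the tip of the bare pin and centred on it within 6 mm, not touching the crate or station; the crate is home within 6 mm of the end wall (y of crate in the frame of station below 0.006 m and angle between crate's own z axis and vertical below 0.03 rad and horizontal distance between bobbin and pin_tip below 0.006 m and z of bobbin in the frame of pin_tip between 0.003 and 0.02 m and angle between bobbin's own z axis and vertical below 0.12 rad and contact force between bobbin and the fingers above 1 N and contact force between bobbin and crate below 0.1 N and contact force between bobbin and station below 0.1 N and linear speed of each of bobbin, crate below 0.02 m/s); the arm keeps its last pose, push and grip.
It fails at once if a bystander is moved by more than 30 mm (distance of any of cone, tube, weight, jar, tape, brush, cup from where it was at the start of the episode above 0.03 m).
It fails at once if the bobbin bumps the station with more than 2 N (contact force between bobbin and station above 2 N).
It fails at once if the bobbin bumps the crate with more than 2 N (contact force between bobbin and crate above 2 N).
It also fails if it takes over 58 s, if anything falls off the work surface, if the arm or the gripper's body presses on something with over 40 N, if the wrist force passes 120 N, or if a joint passes its speed limit or range.

## Working session

There is one attempt and no reset: what is moved stays moved. The work goes in short steps, Python scripts to look and compute and a shell command to move; the robot and the scene stay as the last step left them, time stands still between calls to the robot, and variables do not carry over. Pictures are saved under pics/ and viewed, at most 10 in all, crops included, and the job is handed in when it is done.

```bash
mkdir -p pics; ls; python3 - <<'E'
from bench import manip
import cv2,numpy as np
print(manip.state())
for n in("scene","top"):
    c=manip.camera(n); cv2.imwrite(f"pics/{n}0.png",c["color"][:,:,::-1])
    print({k:(v if k!="T" else np.round(v,4).tolist()) for k,v in c.items() if k!="color"})
E
```

```text
pics
{'clock': 0.0, 'joint_pos': array([-1.26002212e+00,  2.76596247e-01,  1.50611639e+00, -3.89655605e-05,
        1.36068964e+00, -1.21001099e-01]), 'dq': array([ 0.00102535,  0.00010054, -0.00185363, -0.00059837,  0.00127873,
        0.00056687]), 'effort': array([ 2.20630704e-03, -4.16773975e+01, -2.45805842e+01,  6.57841201e-05,
        1.09090985e-02, -2.37840254e-05]), 'tool_pos': array([ 0.24045871, -0.52176444,  0.24444564]), 'tcp_rot': array([-3.13979166e+00, -1.80617180e-04,  4.31783301e-01]), 'wrist_force': array([ 0.05670207,  0.33916683, -0.8392281 ]), 'torque': array([ 0.05264845, -0.00153073, -0.03674405]), 'finger_force': 0.0, 'opening': 1.0007696370775077}
{'fx': 529.4378917077561, 'fy': 529.4378917077561, 'cx': 312.0397047616577, 'cy': 235.56658534191632, 'T': [[0.4111, -0.5994, 0.6868, 1.2098], [0.9116, 0.2742, -0.3063, -0.3702], [-0.0047, 0.752, 0.6591, 0.7866], [0.0, 0.0, 0.0, 1.0]]}
{'fx': 549.7942655521259, 'fy': 549.7942655521259, 'cx': 323.7020806396061, 'cy': 234.54162376804558, 'T': [[-0.002, 0.9933, -0.1153, 0.398], [-1.0, -0.0021, -0.0003, -0.0688], [-0.0006, 0.1153, 0.9933, 1.3412], [0.0, 0.0, 0.0, 1.0]]}
```

View pics/scene0.png

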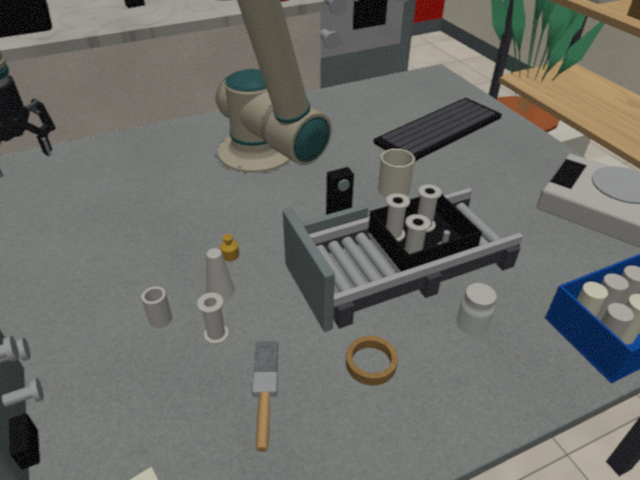

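View pics/top0.png

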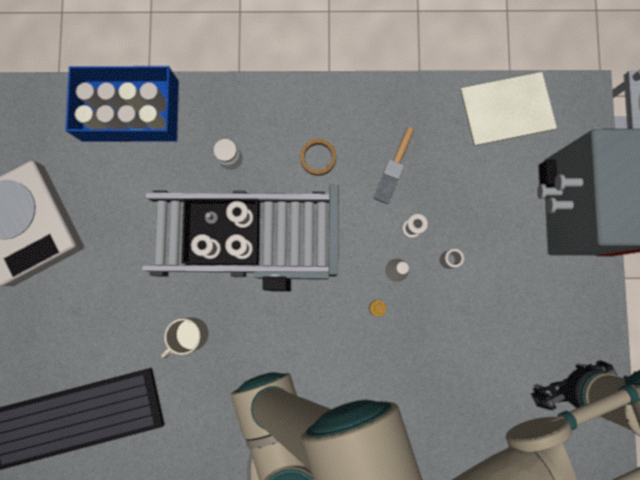

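The scene view shows the bobbin at about (213,318), the cone at (217,272) and the tube at (156,306). In the top view the bobbin is at about (416,224), the wall at columns 330–338 and the crate at columns 183–260. The bare pin is at (211,217). I'll crop and enlarge to get precise pixels.

```bash
cat > h.py <<'E'
from bench import manip
import cv2,numpy as np
def ray(c,u,v):
    d=c["T"][:3,:3]@np.array([(u-c["cx"])/c["fx"],-(v-c["cy"])/c["fy"],-1]); return c["T"][:3,3],d
def atz(c,u,v,z):
    o,d=ray(c,u,v); return o+d*(z-o[2])/d[2]
def proj(c,p):
    p=np.atleast_2d(p); q=(p-c["T"][:3,3])@c["T"][:3,:3]
    return np.c_[c["cx"]+c["fx"]*q[:,0]/-q[:,2], c["cy"]-c["fy"]*q[:,1]/-q[:,2]]
def crop(c,x0,y0,w,h,s,name):
    im=cv2.resize(c["color"][y0:y0+h,x0:x0+w,::-1],None,fx=s,fy=s,interpolation=cv2.INTER_CUBIC)
    for k in range(0,w,10): cv2.putText(im,str(x0+k) if k%20==0 else "|",(k*s,10),0,.35,(0,0,255),1)
    for k in range(10,h,10): cv2.putText(im,str(y0+k) if k%20==0 else "-",(0,k*s+4),0,.35,(0,0,255),1)
    cv2.imwrite("pics/"+name,im)
E
python3 - <<'E'
from h import *
t=manip.camera("top"); s=manip.camera("scene")
a=t;crop(t,140,180,200,120,4,"t1.png")
im1=cv2.imread("pics/t1.png")
crop(t,370,195,100,80,4,"t2.png"); crop(s,140,230,100,120,4,"s2.png")
A=cv2.imread("pics/t2.png");B=cv2.imread("pics/s2.png")
H=np.zeros((480,800,3),np.uint8);H[:320,:400]=A;H[:480,400:]=B;cv2.imwrite("pics/b.png",H)
E
```

```text
(no output)
```

View pics/t1.png

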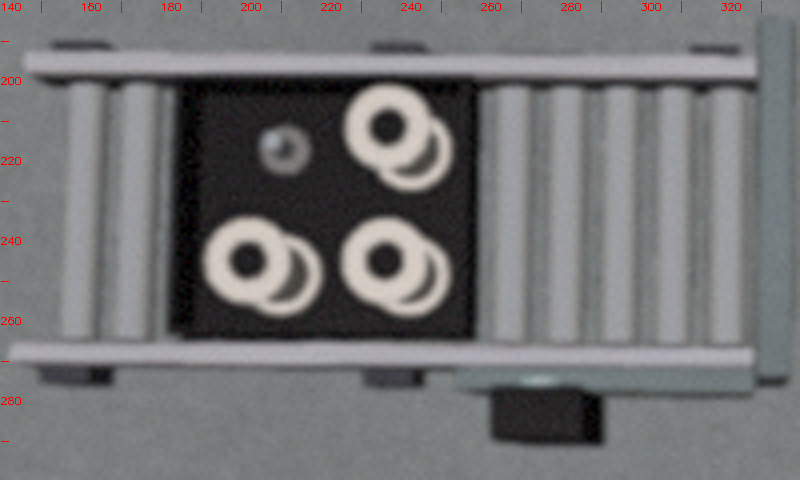

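View pics/b.png

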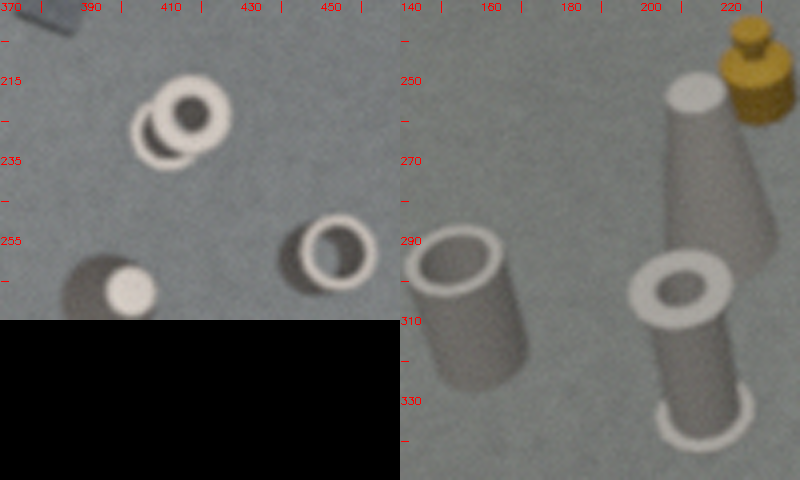

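Top view: the crate's bobbin tops are at about (236.6,211.6), (236.4,245.1) and (201.4,245.1), and the pin tip is at (207.4,213.9). The wall's top face spans columns 329–338 and rows 184–274. The loose bobbin's top is at (417.6,223.4) in the top view and (209.6,301.6) in the scene view.

```bash
python3 - <<'E'
from h import *
t=manip.camera("top"); s=manip.camera("scene")
np.set_printoptions(precision=4,suppress=True)
P={"B-37-45":(201.4,245.1,.146)}
b1=atz(t,236.2,211.4,.146);b2=atz(t,236.2,245.1,.146);b3=atz(t,201.3,245.1,.146);pin=atz(t,207.4,213.9,.095)
print("b(37,-45),b(-37,-45),b(-37,30),pin",b1,b2,b3,pin)
for n,u,v,z in[("wallTL",328.9,184,.15),("wallBL",328.4,274,.15),("wallTR",337.9,184,.15),("wallBR",337.3,274.5,.15),("railU r in",328.5,199,.075),("railU r out",328.5,193,.075),("railU l out",145.8,193,.075),("railL r in",328,267,.075),("railL r out",328,271,.075),("railL l out",142.5,270.3,.075),("reader TL",262.3,277,.185),("readerTR",287,277,.185),("bobTop",417.6,223.4,.09),("bobBot",410.6,229,.004),("cone",402.2,267.4,.105),("tube",454.3,257.6,.07)]:
    print(n,atz(t,u,v,z))
print("scene bob",atz(s,209.6,301.6,.09),"cone",atz(s,213.5,252.6,.105),"tube",atz(s,153.,294.8,.07))
o1,d1=ray(t,417.6,223.4);o2,d2=ray(s,209.6,301.6)
k=np.linalg.lstsq(np.c_[d1,-d2],o2-o1,rcond=None)[0];print(o1+d1*k[0],o2+d2*k[1])
E
```

```text
b(37,-45),b(-37,-45),b(-37,30),pin [0.5884 0.124  0.146 ] [0.5139 0.1228 0.146 ] [0.5141 0.199  0.146 ] [0.5909 0.1981 0.095 ]
wallTL [ 0.6484 -0.0801  0.15  ]
wallBL [ 0.4503 -0.0784  0.15  ]
wallTR [ 0.6484 -0.0999  0.15  ]
wallBR [ 0.4492 -0.0976  0.15  ]
railU r in [ 0.6286 -0.0797  0.075 ]
railU r out [ 0.6428 -0.0798  0.075 ]
railU l out [0.6437 0.3477 0.075 ]
railL r in [ 0.4697 -0.0781  0.075 ]
railL r out [ 0.4605 -0.0781  0.075 ]
railL l out [0.463  0.3489 0.075 ]
reader TL [0.4428 0.0607 0.185 ]
readerTR [0.4427 0.0088 0.185 ]
bobTop [ 0.5686 -0.284   0.09  ]
bobBot [ 0.5665 -0.2814  0.004 ]
cone [ 0.4668 -0.2447  0.105 ]
tube [ 0.4912 -0.3707  0.07  ]
scene bob [ 0.5691 -0.2815  0.09  ] cone [ 0.4666 -0.2425  0.105 ] tube [ 0.4918 -0.3684  0.07  ]
[ 0.5685 -0.284   0.0904] [ 0.5692 -0.2815  0.0901]
```

Station origin is at about (0.5495, 0.0055) with yaw near 0, and the crate has about 163 mm to travel. The bobbin is at about (0.568, -0.282). I'll shut the fingers, turn to yaw 0 and go behind the crate.

```bash
python3 -m jog '[[44,-44,0,0,0,5,-1],[89,-88,0,0,0,10,-1],[133,-131,0,0,0,15,-1],[178,-175,0,0,0,20,-1],[222,-219,0,0,0,24.7,-1]]'
```

```text
clock: 0.92
tool_pos: [0.351, -0.2288, 0.2455]
tcp_rot: [3.141, -0.001, -0.003]
wrist_force: [0.6, -0.0, -0.1]
opening: -0.001
finger_force: 0.0
```

```bash
python3 -m jog '[[21,-56,0,0,0,0,-1],[42,-112,0,0,0,0,-1],[64,-168,0,0,0,0,-1],[85,-224,0,0,0,0,-1],[106,-280,0,0,0,0,-1]]'; python3 -m jog '[[19,-50,0,0,0,0,-1],[38,-100,0,0,0,0,-1],[57,-150,0,0,0,0,-1],[76,-200,0,0,0,0,-1],[95,-249,0,0,0,0,-1]]'
```

```text
clock: 1.55
tool_pos: [0.4569, 0.0514, 0.2456]
tcp_rot: [3.141, -0.001, 0.001]
wrist_force: [0.8, -1.0, -0.3]
opening: -0.001
finger_force: 0.0
clock: 2.17
tool_pos: [0.5516, 0.3004, 0.2452]
tcp_rot: [3.141, -0.0, 0.001]
wrist_force: [1.0, -0.2, -0.2]
opening: 0.007
finger_force: 0.0
```

```bash
python3 -m jog '[[0,0,36,0,0,0,-1],[0,0,72,0,0,0,-1],[0,0,108,0,0,0,-1],[0,0,140,0,0,0,-1],[0,0,146,0,0,0,-1]]'; python3 -m jog '[[0,8,0,0,0,0,-1],[0,16,0,0,0,0,-1],[0,24,0,0,0,0,-1],[0,32,0,0,0,0,-1],[0,40,0,0,0,0,-1]]'; python3 -m jog '[[0,10,0,0,0,0,-1],[0,20,0,0,0,0,-1],[0,30,0,0,0,0,-1],[0,40,0,0,0,0,-1],[0,50,0,0,0,0,-1]]'
python3 - <<'E'
from h import *
t=manip.camera("top");crop(t,140,180,200,120,4,"t3.png")
E
```

```text
clock: 2.8
tool_pos: [0.5495, 0.2979, 0.0968]
tcp_rot: [3.139, 0.005, 0.001]
wrist_force: [-0.3, -0.3, 0.3]
opening: -0.004
finger_force: 0.0
clock: 3.42
tool_pos: [0.5517, 0.2587, 0.1001]
tcp_rot: [-3.14, -0.002, 0.0]
wrist_force: [-0.2, 1.4, 2.1]
opening: 0.0
finger_force: 1.3
clock: 4.05
tool_pos: [0.5512, 0.2079, 0.0992]
tcp_rot: [-3.141, 0.0, 0.001]
wrist_force: [-0.4, 2.7, 2.9]
opening: -0.002
finger_force: 1.6
```

View pics/t3.png

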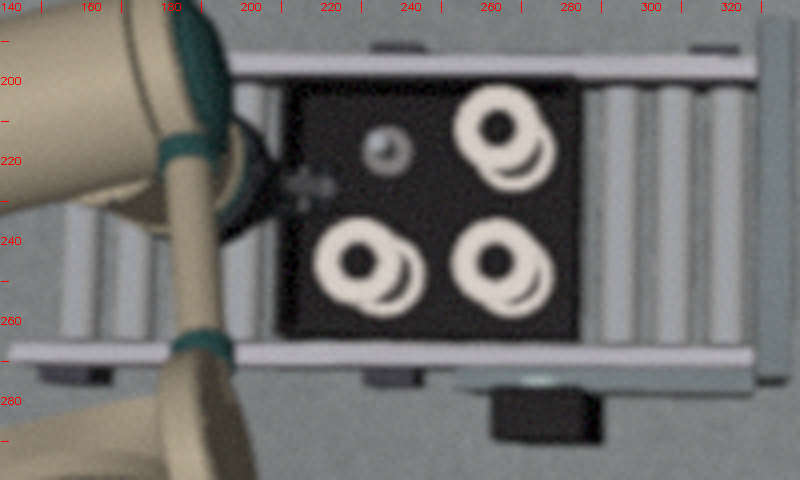

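The crate is moving straight: its bobbin tops are at columns 264.5 and 264, 27.5 px (60 mm) further on. About 102 mm remain.

```bash
python3 -m jog '[[0,10,0,0,0,0,-1],[0,20,0,0,0,0,-1],[0,30,0,0,0,0,-1],[0,40,0,0,0,0,-1],[0,50,0,0,0,0,-1]]'; python3 -m jog '[[0,9,0,0,0,0,-1],[0,17,0,0,0,0,-1],[0,25,0,0,0,0,-1],[0,33,0,0,0,0,-1],[0,40,0,0,0,0,-1]]'; python3 -m jog '[[0,2,0,0,0,0,-1],[0,4,0,0,0,0,-1],[0,6,0,0,0,0,-1],[0,8,0,0,0,0,-1],[0,10,0,0,0,0,-1]]'
```

```text
clock: 4.72
tool_pos: [0.5505, 0.1577, 0.099]
tcp_rot: [3.141, 0.002, 0.001]
wrist_force: [-2.4, 2.9, -0.1]
opening: 0.004
finger_force: 1.1
clock: 5.35
tool_pos: [0.5514, 0.118, 0.0993]
tcp_rot: [-3.142, -0.0, 0.001]
wrist_force: [-0.7, 3.0, -1.2]
opening: -0.0
finger_force: 1.2
clock: 5.98
tool_pos: [0.5514, 0.1085, 0.0993]
tcp_rot: [3.142, -0.0, 0.001]
wrist_force: [-0.7, 2.5, -0.5]
opening: 0.002
finger_force: 1.0
```

```bash
python3 -m jog '[[0,1,0,0,0,0,-1],[0,2,0,0,0,0,-1],[0,3,0,0,0,0,-1],[0,4,0,0,0,0,-1],[0,4,0,0,0,0,-1]]'; python3 -m jog '[[0,0.5,0,0,0,0,-1],[0,1,0,0,0,0,-1],[0,1.5,0,0,0,0,-1],[0,2,0,0,0,0,-1],[0,2,0,0,0,0,-1]]'
```

```text
clock: 6.6
tool_pos: [0.5514, 0.1051, 0.0993]
tcp_rot: [-3.14, -0.0, 0.0]
wrist_force: [0.0, 5.1, -0.3]
opening: -0.0
finger_force: 2.5
clock: 7.22
tool_pos: [0.5514, 0.105, 0.0994]
tcp_rot: [-3.137, -0.0, -0.001]
wrist_force: [-0.3, 10.0, -0.1]
opening: 0.001
finger_force: 5.1
```

The tool stalled at y 0.105 with the force rising to 10 N, as predicted, so the crate is home. I'll back off, rise and look from above.

```bash
python3 -m jog '[[0,-2,0,0,0,0,-1],[0,-5,0,0,0,0,-1],[0,-10,0,0,0,0,-1],[0,-20,0,0,0,0,-1],[0,-35,0,0,0,0,-1]]'; python3 -m jog '[[0,0,-30,0,0,0,-1],[0,0,-70,0,0,0,-1],[0,0,-110,0,0,0,-1],[0,0,-146,0,0,0,-1],[0,0,-146,0,0,0,-1]]'
python3 - <<'E'
from h import *
t=manip.camera("top");crop(t,200,180,150,120,5,"t4.png")
E
```

```text
clock: 7.85
tool_pos: [0.5514, 0.138, 0.0993]
tcp_rot: [3.141, -0.0, 0.0]
wrist_force: [0.1, 0.0, 0.1]
opening: -0.001
finger_force: 0.0
clock: 8.48
tool_pos: [0.5531, 0.1386, 0.2486]
tcp_rot: [-3.141, -0.007, 0.001]
wrist_force: [0.3, 0.2, -0.7]
opening: -0.001
finger_force: 0.0
```

View pics/t4.png

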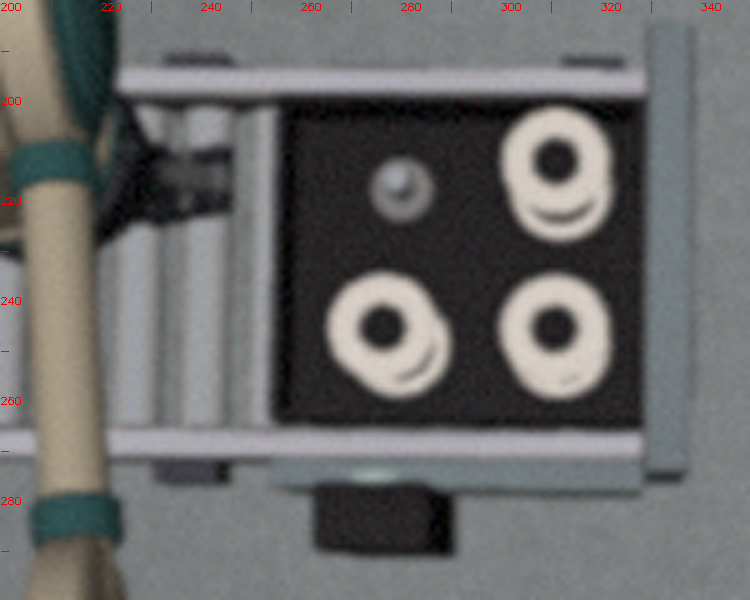

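The crate sits against the wall with no gap. Its tops are at (310.8,211.6), (310.6,245.2) and (276.2,245.0), and the pin tip is at about (279,215.6). Now going over the loose bobbin with the fingers open.

```bash
python3 -m jog '[[4,55,0,0,0,0,-1],[7,110,0,0,0,0,-1],[10,165,0,0,0,0,-1],[13,220,0,0,0,0,-1],[16,275,0,0,0,0,-1]]';  python3 -m jog '[[0,40,0,0,0,0,1],[0,80,0,0,0,0,1],[0,120,0,0,0,0,1],[0,144,0,0,0,0,1],[0,144,0,0,0,0,1]]'
python3 - <<'E'
from h import *
t=manip.camera("top")
b1,b2,b3=[atz(t,*q,.146) for q in[(310.8,211.6),(310.6,245.2),(276.2,245.)]]
print(b1,b2,b3,"pin",b1+b3-b2,atz(t,279,215.6,.095),"mean",(b1+b2+b3)/3+np.array([.0123+.037,.020+.03,0])*0)
print(manip.state()["tool_pos"])
E
```

```text
clock: 9.15
tool_pos: [0.5667, -0.1384, 0.2433]
tcp_rot: [-3.14, 0.003, 0.001]
wrist_force: [0.5, 0.6, 0.9]
opening: 0.001
finger_force: 0.0
clock: 9.78
tool_pos: [0.5673, -0.2821, 0.2438]
tcp_rot: [-3.14, 0.002, -0.001]
wrist_force: [0.4, -0.7, 0.5]
opening: 0.999
finger_force: 0.0
[ 0.58760105 -0.04009689  0.146     ] [ 0.5133776  -0.03971013  0.146     ] [0.51397307 0.03541616 0.146     ] pin [0.58819652 0.0350294  0.146     ] [0.5865725  0.03398224 0.095     ] mean [ 0.53831724 -0.01479695  0.146     ]
[ 0.56734202 -0.28081687  0.24424315]
```

```bash
python3 -m jog '[[1,1,45,0,0,0,1],[1,1,90,0,0,0,1],[1,1,135,0,0,0,1],[1,1,175,0,0,0,1],[1,1,189,0,0,0,1]]'; python3 -m jog '[[0,0,0,0,0,0,1],[0,0,0,0,0,0,0.2],[0,0,0,0,0,0,-0.2],[0,0,0,0,0,0,-1],[0,0,0,0,0,0,-1]]'; python3 -m jog '[[0,0,0,0,0,0,-1],[0,0,0,0,0,0,-1],[0,0,0,0,0,0,-1],[0,0,0,0,0,0,-1],[0,0,0,0,0,0,-1]]'
```

```text
clock: 10.45
tool_pos: [0.5672, -0.2796, 0.0539]
tcp_rot: [-3.138, 0.004, 0.002]
wrist_force: [0.3, 0.2, -0.9]
opening: 0.999
finger_force: 0.0
clock: 11.08
tool_pos: [0.5696, -0.283, 0.0583]
tcp_rot: [3.14, -0.003, 0.001]
wrist_force: [-0.2, 0.5, 5.4]
opening: 0.467
finger_force: 59.5
clock: 11.7
tool_pos: [0.5696, -0.283, 0.0583]
tcp_rot: [3.14, -0.003, 0.001]
wrist_force: [-1.0, 0.7, 5.4]
opening: 0.467
finger_force: 59.5
```

```bash
python3 -m jog '[[0,0,-5,0,0,0,-1],[0,0,-15,0,0,0,-1],[0,0,-30,0,0,0,-1],[0,0,-45,0,0,0,-1],[0,0,-60,0,0,0,-1]]'; python3 -m jog '[[0,0,-25,0,0,0,-1],[0,0,-55,0,0,0,-1],[0,0,-85,0,0,0,-1],[0,0,-115,0,0,0,-1],[0,0,-135,0,0,0,-1]]'; python3 -m jog '[[0,0,0,0,0,0,-1],[0,0,0,0,0,0,-1],[0,0,0,0,0,0,-1],[0,0,0,0,0,0,-1],[0,0,0,0,0,0,-1]]'
python3 - <<'E'
from h import *
s=manip.camera("scene");crop(s,130,120,200,150,4,"s5.png")
print(manip.state()["tool_pos"])
E
```

```text
clock: 12.32
tool_pos: [0.5688, -0.2826, 0.1177]
tcp_rot: [3.141, -0.001, 0.001]
wrist_force: [1.2, 0.1, -1.6]
opening: 0.467
finger_force: 60.3
clock: 12.95
tool_pos: [0.5689, -0.2826, 0.254]
tcp_rot: [3.14, -0.002, 0.001]
wrist_force: [0.6, -0.2, -2.3]
opening: 0.464
finger_force: 60.4
clock: 13.58
tool_pos: [0.5685, -0.2824, 0.2508]
tcp_rot: [-3.141, 0.001, 0.001]
wrist_force: [-0.7, 0.2, -0.7]
opening: 0.466
finger_force: 60.4
[ 0.56853056 -0.28237806  0.25090996]
```

View pics/s5.png

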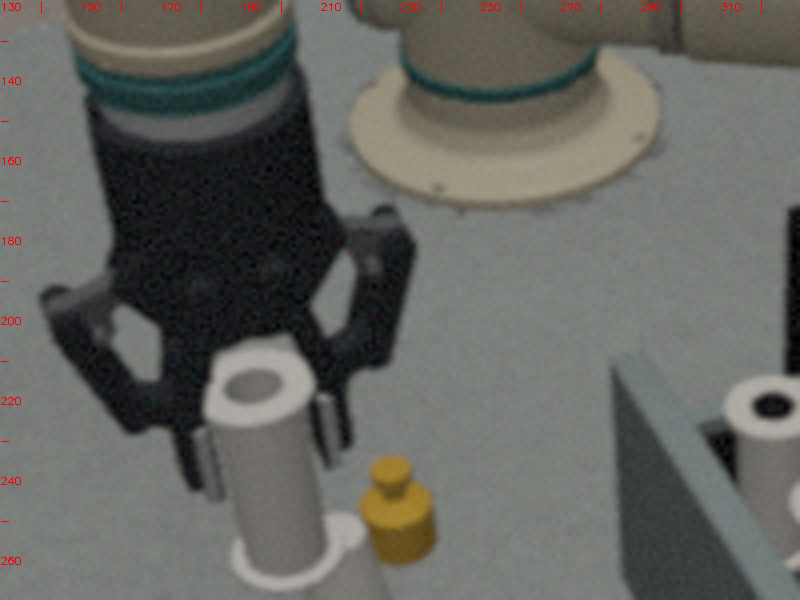

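The bobbin is gripped on the tube and upright, with its top at about (193,216). Its lower end is at about 0.192, above the wall. Now carrying it over the wall to the pin.

```bash
python3 -m jog '[[2,-20,0,0,0,0,-1],[4,-55,0,0,0,0,-1],[6,-95,0,0,0,0,-1],[8,-135,0,0,0,0,-1],[10,-175,0,0,0,0,-1]]'; python3 -m jog '[[2,-40,0,0,0,0,-1],[4,-80,0,0,0,0,-1],[6,-115,0,0,0,0,-1],[8,-135,0,0,0,0,-1],[9.5,-143,0,0,0,0,-1]]'; python3 -m jog '[[0,0,0,0,0,0,-1],[0,0,0,0,0,0,-1],[0,0,0,0,0,0,-1],[0,0,0,0,0,0,-1],[0,0,0,0,0,0,-1]]'
python3 - <<'E'
from h import *
print(manip.state()["tool_pos"])
s=manip.camera("scene");t=manip.camera("top")
crop(s,330,110,150,150,4,"a.png");crop(t,230,180,100,100,4,"b_.png")
H=np.zeros((600,800,3),np.uint8);H[:600,:500]=cv2.imread("pics/a.png")[:,:500];H[:400,500:]=cv2.imread("pics/b_.png")[:,:300];cv2.imwrite("pics/c6.png",H)
E
```

```text
clock: 14.25
tool_pos: [0.5782, -0.1047, 0.2515]
tcp_rot: [-3.141, -0.0, 0.001]
wrist_force: [1.6, 1.2, -0.9]
opening: 0.467
finger_force: 60.4
clock: 14.88
tool_pos: [0.5877, 0.0369, 0.2514]
tcp_rot: [3.141, -0.0, 0.002]
wrist_force: [-0.0, -1.3, -2.0]
opening: 0.463
finger_force: 60.5
clock: 15.5
tool_pos: [0.5879, 0.0352, 0.2513]
tcp_rot: [3.141, -0.0, 0.0]
wrist_force: [-0.0, -0.1, -1.0]
opening: 0.465
finger_force: 60.5
[0.58789251 0.03518763 0.25131655]
```

View pics/c6.png

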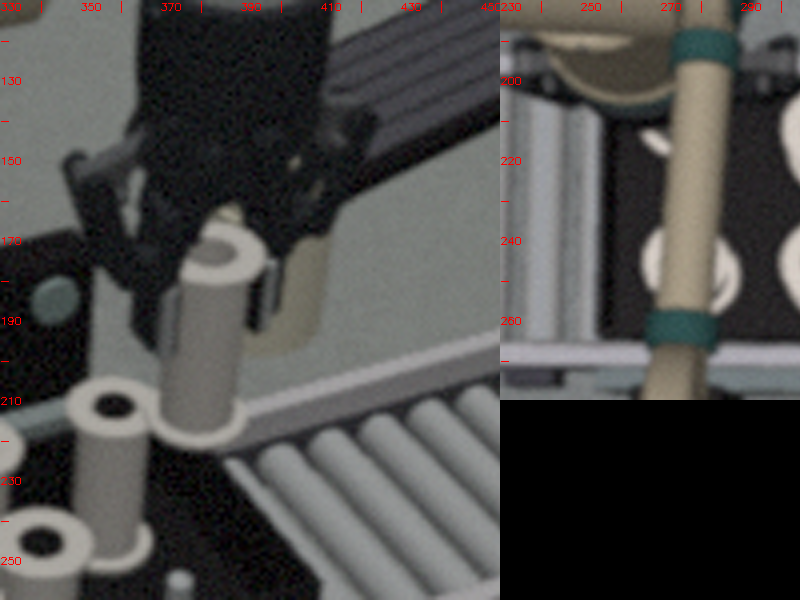

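```bash
python3 - <<'E'
from h import *
np.set_printoptions(precision=4,suppress=True)
s=manip.camera("scene");f=lambda x,y:(330+x/4-.4,110+y/4-.4)
print("proj pin",proj(s,[.588,.035,.095]),"seen",f(180,577))
print("pin xy scene",atz(s,*f(180,577),.095))
print("b(-37,30)",atz(s,*f(114,405),.146),"b(37,-45)",atz(s,*f(41,542),.146))
for z in(.278,.281,.284):print("bob xy if top z",z,atz(s,*f(213,253),z))
th=np.linspace(0,2*np.pi,200);z0=th*0
for zb in(.189,.193):
  c=np.c_[.588+.023*np.cos(th),.0353+.023*np.sin(th),z0+zb];p=proj(s,c);print("bottom flange",zb,p.min(0),p.max(0))
print("seen left,right,bottom",f(148,0)[0],f(247,0)[0],f(0,449)[1])
p=proj(s,c+[0,0,.09]);print("top flange (z .283)",p.min(0),p.max(0),"seen right,top",f(267,0)[0],f(0,222)[1])
E
```

```text
proj pin [[373.5523 254.6531]] seen (374.6, 253.85)
pin xy scene [0.5869 0.0379 0.095 ]
b(-37,30) [0.5131 0.0386 0.146 ] b(37,-45) [ 0.5868 -0.0377  0.146 ]
bob xy if top z 0.278 [0.5834 0.0405 0.278 ]
bob xy if top z 0.281 [0.5871 0.038  0.281 ]
bob xy if top z 0.284 [0.5908 0.0356 0.284 ]
bottom flange 0.189 [364.5605 208.2685] [390.4497 224.5497]
bottom flange 0.193 [364.6965 206.5343] [390.6588 222.797 ]
seen left,right,bottom 366.6 391.35 221.85
top flange (z .283) [367.9709 164.831 ] [395.6936 180.542 ] seen right,top 396.35 165.1
```

Both cameras agree that the bobbin is centred on the pin to within about 1 mm, with its lower end at about 0.193. Descending 88 mm.

```bash
python3 -m jog '[[0,-0.5,8,0,0,0,-1],[0,-0.5,22,0,0,0,-1],[0,-0.5,38,0,0,0,-1],[0,-0.5,52,0,0,0,-1],[0,-0.5,60,0,0,0,-1]]'; python3 -m jog '[[0,0,6,0,0,0,-1],[0,0,14,0,0,0,-1],[0,0,21,0,0,0,-1],[0,0,26,0,0,0,-1],[0,0,28,0,0,0,-1]]'; python3 -m jog '[[0,0,0,0,0,0,-1],[0,0,0,0,0,0,-1],[0,0,0,0,0,0,-1],[0,0,0,0,0,0,-1],[0,0,0,0,0,0,-1]]'
python3 - <<'E'
from h import *
print(manip.state()["tool_pos"])
s=manip.camera("scene");crop(s,300,150,160,120,5,"s7.png")
th=np.linspace(0,2*np.pi,200)
for z in(.105,.195):
  p=proj(s,np.c_[.588+.023*np.cos(th),.0375+.023*np.sin(th),0*th+z]);print(z,p.min(0),p.max(0))
E
```

```text
clock: 16.27
tool_pos: [0.5873, 0.0361, 0.1896]
tcp_rot: [3.142, 0.002, 0.001]
wrist_force: [-0.6, 0.2, -0.7]
opening: 0.467
finger_force: 60.5
clock: 16.9
tool_pos: [0.5878, 0.036, 0.163]
tcp_rot: [3.142, 0.0, 0.001]
wrist_force: [-0.7, 0.5, -0.8]
opening: 0.46
finger_force: 60.5
clock: 17.52
tool_pos: [0.5879, 0.0361, 0.1633]
tcp_rot: [3.142, -0.0, 0.001]
wrist_force: [-0.5, -0.0, -1.7]
opening: 0.468
finger_force: 60.5
[0.5879075  0.03605371 0.16334283]
0.105 [362.89434775 242.29269122] [387.32659978 258.84263011]
0.195 [365.85241059 205.3516943 ] [391.83682588 221.58148432]
```

View pics/s7.png

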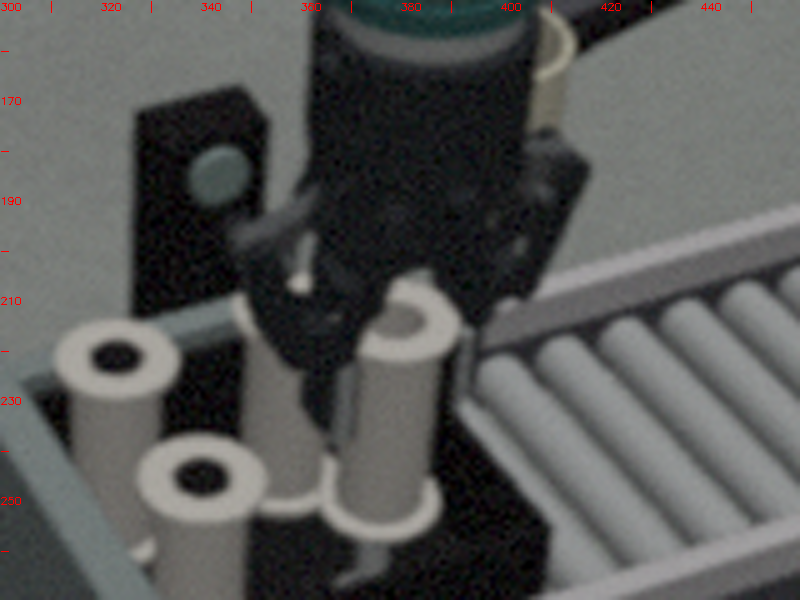

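The bobbin hangs upright over the pin, its lower flange at columns 364–388 with its bottom edge at row 258.4. The model predicts 363–387 and 258.8 for a lower end at 0.105, so it is about 1 cm above the tip and centred within about 2 mm. Handing in.

```bash
python3 -c "
from bench import manip
print(manip.finish_job())"
```

```text
the job is handed in; nothing more can be done
None
```

The job is handed in: the crate is home against the end wall, and the gripper holds the bobbin upright and still about 1 cm above the bare pin, centred within about 2 mm by the scene camera; the hand-in returned no verdict.

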